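# Stand four cut tubes on their marked base plates

## Task

Set up the four pedestal feet for tack welding: stand each of the four cut tubes upright on the base plate whose chalk outline has its shape and size, centred in the outline and with its flat sides in line with the marks. Set the tubes down rather than dropping them, do not knock any over, and leave the red welding magnet and the flap disc where they lie.

Things in the scene. Friction and masses are not known exactly. Their poses are not given: they have to be found in the camera images.
- pipe_big_mid (a point): The large round pipe: 60 mm outside diameter, 4 mm wall. Steel, cut 80 mm long, standing on one cut end on the bench, its bore open at the top; 0.2 to 0.6 kg. Loose. The point is at its centre, half-way up (40 mm above its foot), z up its length.
- pipe_small_mid (a point): The small round pipe: 42 mm outside diameter, 3.5 mm wall. Steel, cut 80 mm long, standing on one cut end on the bench, its bore open at the top; 0.2 to 0.6 kg. Loose. The point is at its centre, half-way up (40 mm above its foot), z up its length.
- tube_square_mid (a point): The square tube: 50 x 50 mm outside, 4 mm wall. Steel, cut 80 mm long, standing on one cut end on the bench, its bore open at the top; 0.2 to 0.6 kg. Loose. The point is at its centre, half-way up (40 mm above its foot), z up its length, x and y square to its flat sides.
- tube_rect_mid (a point): The rectangular tube: 60 x 30 mm outside, 4 mm wall. Steel, cut 80 mm long, standing on one cut end on the bench, its bore open at the top; 0.2 to 0.6 kg. Loose. The point is at its centre, half-way up (40 mm above its foot), z up its length, x along its 60 mm side, y along its 30 mm side.
- plate_pipe_big_top (a point): The plate for the large pipe. Dark steel base plate 100 x 100 x 8 mm with a bolt hole at each corner, lying on the bench, held fast. Drawn on top in white chalk 3 mm wide, just outside the footprint of its tube: here a circle of 60 mm inside diameter. The point is at the outline's centre on the plate's top face (8 mm above the bench), z up, x and y along the plate's edges.
- plate_pipe_small_top (a point): The plate for the small pipe. Dark steel base plate 100 x 100 x 8 mm with a bolt hole at each corner, lying on the bench, held fast. Drawn on top in white chalk 3 mm wide, just outside the footprint of its tube: here a circle of 42 mm inside diameter. The point is at the outline's centre on the plate's top face (8 mm above the bench), z up, x and y along the plate's edges.
- plate_square_top (a point): The plate for the square tube. Dark steel base plate 100 x 100 x 8 mm with a bolt hole at each corner, lying on the bench, held fast. Drawn on top in white chalk 3 mm wide, just outside the footprint of its tube: here a square of 50 x 50 mm, parallel to the plate's edges. The point is at the outline's centre on the plate's top face (8 mm above the bench), z up, x and y along the plate's edges.
- plate_rect_top (a point): The plate for the rectangular tube. Dark steel base plate 100 x 100 x 8 mm with a bolt hole at each corner, lying on the bench, held fast. Drawn on top in white chalk 3 mm wide, just outside the footprint of its tube: here a rectangle, 60 mm along the point's x and 30 mm along its y. The point is at the outline's centre on the plate's top face (8 mm above the bench), z up, x and y along the plate's edges.
- magnet_mid (a point): Bystander: a red triangular magnetic welding square, 70 x 70 mm and 16 mm thick, lying flat and loose among the work (0.35 kg). The point is at the middle of the 70 mm square around it, half-way up (8 mm).
- flap_disc_mid (a point): Bystander: a brown abrasive flap disc for a grinder, 100 mm diameter, 14 mm thick, lying flat and loose among the work (0.12 kg). The point is at its centre, half-way up (7 mm).
There are look-alikes about, which are no part of the job. What is shaped like the part that bears tube_square_mid but blue or green is not meant. Leave any orange or pink look-alike of the part that bears pipe_big_mid alone.

How it is judged (in metres and radians):
At the end, for the whole second after the job is handed in: Each tube stands on the plate with its own outline: axis within 10 mm of the outline's centre, foot on the plate (within 4 mm), upright within 4.5 degrees; the square and rectangular tubes turned within 10 degrees of their outlines (any equivalent way round); all at rest (horizontal distance between pipe_big_mid and plate_pipe_big_top below 0.01 m and z of pipe_big_mid in the frame of plate_pipe_big_top between 0.036 and 0.044 m and angle between each of pipe_big_mid, pipe_small_mid, tube_square_mid, tube_rect_mid's own z axis and vertical below 0.08 rad and linear speed of each of pipe_big, pipe_small, tube_square, tube_rect below 0.02 m/s and horizontal distance between pipe_small_mid and plate_pipe_small_top below 0.01 m and z of pipe_small_mid in the frame of plate_pipe_small_top between 0.036 and 0.044 m and horizontal distance between tube_square_mid and plate_square_top below 0.01 m and z of tube_square_mid in the frame of plate_square_top between 0.036 and 0.044 m and (angle between the x axis of tube_square_mid and the x axis of plate_square_top, either way round below 0.18 rad or angle between the x axis of tube_square_mid and the y axis of plate_square_top, either way round below 0.18 rad) and horizontal distance between tube_rect_mid and plate_rect_top below 0.01 m and z of tube_rect_mid in the frame of plate_rect_top between 0.036 and 0.044 m and angle between the x axis of tube_rect_mid and the x axis of plate_rect_top, either way round below 0.18 rad); the robot touches nothing.
It fails at once if the red welding magnet lying among the work is pushed more than 30 mm (distance of magnet_mid from where it was at the start of the episode above 0.03 m).
It fails at once if the flap disc lying among the work is pushed more than 30 mm (distance of flap_disc_mid from where it was at the start of the episode above 0.03 m).
It fails at once if a tube is knocked over (leans more than 35 degrees) (angle between any of pipe_big_mid, pipe_small_mid, tube_square_mid, tube_rect_mid's own z axis and vertical above 0.61 rad).
It fails at once if a tube is dropped (falls free faster than 0.75 m/s, that is from about 30 mm or more) ((linear speed of pipe_big above 0.75 m/s and contact force between the fingers and pipe_big below 0.05 N) or (linear speed of pipe_small above 0.75 m/s and contact force between the fingers and pipe_small below 0.05 N) or (linear speed of tube_square above 0.75 m/s and contact force between the fingers and tube_square below 0.05 N) or (linear speed of tube_rect above 0.75 m/s and contact force between the fingers and tube_rect below 0.05 N)).
It also fails if it takes over 102 s, if anything falls off the work surface, if the arm or the gripper's body presses on something with over 40 N, if the wrist force passes 120 N, or if a joint passes its speed limit or range.

## Robot

A 6-joint arm with a two-finger parallel gripper is mounted at the origin on the work surface. World frame = base frame: x ahead of the robot, y to its left, z up, the work surface at z = 0. Lengths are in mm, angles in rad, forces in N, time in s.
With the tool pointing down it reaches from about 350 to 875 mm from the base axis. Payload 4.2 kg.
Tool frame: the origin (TCP) lies midway between the tips of the shut fingers; the grasp point (between the pads) lies 19 mm behind it; z points along the fingers, y is the line along which they close (so a half turn about z gives the same grasp; the last joint's range is limited). The gripper opens to 85 mm and grips with 20 to 120 N. Pads are 22 mm wide; open, the fingers measure 114 mm over their backs; the gripper's body (76 mm by 85 mm) begins 54 mm behind the grasp point. The pads swing forward as they close: fully open they stand 13 mm farther back than shut.
Start: joints at [1.47, 0.385, 0.008, 0, -1.194, -0.259], TCP at [220.021, 584.97, 231.312] pointing down, gripper open.
Joint ranges: [-3.14, 3.14], [-1.21, 2.06], [-1.07, 1.41], [-3.16, 2.05], [-2.99, -0.16], [-3.1, 3.1]. Speed limits (rad/s): [2.79, 2.79, 3.14, 3.14, 3.14, 3.14].

## Interface

Orientations are given as a unit quaternion [x, y, z, w].
In Python, from bench import arm gives the robot as it stands.
- The arm moves only by the tool send_rows, never from a script. Its argument "targets" is a list of rows, each an object of numbers: "gripper": the gripper command: -1 is fully open, 1 is shut, values between are in proportion; "x", "y", "z": the shift along the tool's x, y, z in cm; "ax", "ay", "az": the turn, a rotation vector about the tool's x, y, z in degrees. A call has 1 to 5 rows; each row shifts and turns the commanded pose from where the row before left it, along the tool's axes as they then stand; what a row does not reach is not made up. A row lasts 1/12 s, in which the tool goes at most 41.7 mm and 7.16 degrees, less where a joint would pass 70% of its speed; a pose out of reach is approached as far as the arm can. A call is refused whole if a number of a shift passes 4.17 or a number of a turn 7.16, either way. A call with a gripper value outside its range is refused whole. The fingers move at their own pace and stop on an object; the grip force is fixed at half the most. Time passes only in rows, so rows that do not move let the fingers close. It gives the time, the measured TCP pose, the force, the opening and the grip force at its end, in the units of the state.
- arm.read_state(): the state, without advancing time (a new reading comes with each control period).
- arm.get_image(name): name is "scene" or "top" or "wrist"; returns (picture, depth): 480x640x3 uint8, red, green, blue; 480x640 float32, mm along the optical axis (not along the pixel's ray), 0 where there is no reading.
- arm.camera_model(name): a dict with "fx", "fy", "cx", "cy" (pixels), "cam_to_world" (4x4, takes a point from camera to world coordinates). Camera axes: x right, y down, z forward; pixel columns grow to the right and rows downward; lengths in mm; the calibration is good to about 2 mm. A picture is of the moment at which its call begins: read the wrist's pose just before it. camera_model takes no time and is no camera call; for the wrist camera it gives the pose at the moment of the call.
- arm.job_done(): hands the job in; it is judged then, once.
Trained networks look in the newest picture that a camera, given by its name, has taken for a name from the list of things; names that differ only in an ending like _2 or _b are one class to them, and where a whole thing is asked for, a point or a joint stands for the part that bears it (a point fixed in the world has none). Each returns a list of dicts, best first, with "score" (0 to 1); they miss things now and then, are a little off and sometimes report something else, mostly with a low value. They report only what shows in the picture. A call takes as long as a camera call. They do not tell look-alikes from the thing itself.
- arm.boxes_of(camera, thing): "rect" ([left, top, width, height] in pixels, round what is visible of it).
The state is a dict: "clock": time; "joints": joint angles; "joint_vel": joint speeds; "joint_efforts": joint torques, N m; "position": TCP position; "ee_rot": TCP orientation; "contact_force": force on the tool from outside, world axes, zero at the start; "wrist_torque": the same for the moment, N m; "gripper_width": finger opening in mm; "grasp_force": force on a finger pad.
Only numpy, scipy, OpenCV 4.12 (cv2) and the standard library are available. Lean on these libraries where they do the work, as an engineer would, in place of code of your own. Each camera call takes 0.05 s, during which the arm holds its last target. There are 200 camera calls.

## Working session

There is one attempt and no reset: what is moved stays moved. The work goes in short steps, Python scripts to look and compute and a tool call to move; the robot and the scene stay as the last step left them, time stands still between calls to the robot, and variables do not carry over. Pictures are saved under pics/ and viewed, at most 14 in all, crops included, and the job is handed in when it is done.

Besides the shell and the picture viewer there is one more tool, called after "Call:" by a JSON object that holds its "fn" and its "kwargs", one argument or row to a line. send_rows: Moves the arm, as the interface text tells. Its arguments: {"type":"object","properties":{"targets":{"type":"array"}},"required":["targets"]}

```bash
mkdir -p pics; ls; python3 - <<'E'
from bench import arm
import cv2,numpy as np
s=arm.read_state();print(s)
for n in ("top","scene"):
    im,d=arm.get_image(n);cv2.imwrite(f"pics/{n}0.png",im[:,:,::-1]);np.savez(f"{n}0.npz",im=im,d=d)
    m=arm.camera_model(n);print(n,m)
E
```

```text
pics
{'clock': 0.0, 'joints': array([ 1.46962644e+00,  3.85551584e-01,  6.61853079e-03, -5.18101274e-04,
       -1.19398666e+00, -2.58564942e-01]), 'joint_vel': array([ 1.34073966e-03, -1.45690978e-03,  9.85611774e-04, -1.83798994e-05,
       -1.30822959e-03,  4.47465250e-04]), 'joint_efforts': array([-7.57028993e-04, -3.92291379e+01,  1.88395894e+01,  4.18629214e+00,
       -4.69684484e-03, -1.38226676e-05]), 'position': array([219.80795039, 584.44522793, 230.21889023]), 'ee_rot': array([ 9.83849735e-01, -1.78993055e-01, -1.56563515e-04,  1.07733624e-03]), 'contact_force': array([ 0.2125376 , -0.70690123, -0.0536598 ]), 'wrist_torque': array([-0.01418895,  0.03695177,  0.01150992]), 'grasp_force': 0.0, 'gripper_width': 85.79123823743113}
top {'fx': 604.866447395108, 'fy': 604.866447395108, 'cx': 319.8036829185404, 'cy': 246.62556635577405, 'cam_to_world': array([[ 8.52565593e-02, -9.69622101e-01,  2.29269055e-01,
         1.91735653e+02],
       [-9.96356279e-01, -8.35093237e-02,  1.73308267e-02,
         2.98140082e+01],
       [ 2.34175111e-03, -2.29911229e-01, -9.73208787e-01,
         1.35767879e+03],
       [ 0.00000000e+00,  0.00000000e+00,  0.00000000e+00,
         1.00000000e+00]])}
scene {'fx': 561.2198284207865, 'fy': 561.2198284207865, 'cx': 329.6409956137488, 'cy': 229.0342055556401, 'cam_to_world': array([[-4.71402038e-01,  5.55520447e-01, -6.84965073e-01,
         1.35507314e+03],
       [ 8.81751734e-01,  2.81779768e-01, -3.78304166e-01,
         5.21908256e+02],
       [-1.71464000e-02, -7.82302496e-01, -6.22662674e-01,
         8.53833600e+02],
       [ 0.00000000e+00,  0.00000000e+00,  0.00000000e+00,
         1.00000000e+00]])}
```

View pics/top0.png

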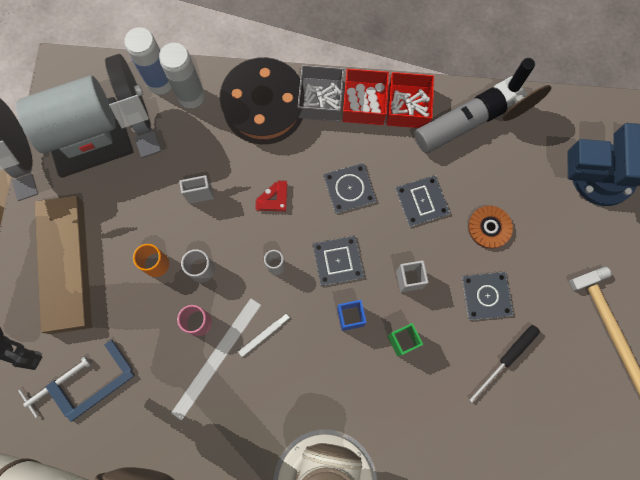

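View pics/scene0.png

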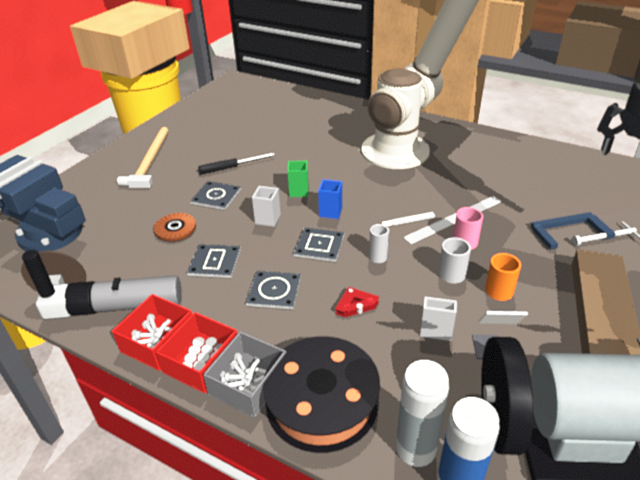

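Top view: rect tube (195,188), big pipe (196,264), small pipe (274,260), square tube (412,276). Plates: big circle (349,188), rect (423,201), square (338,261), small (487,296). Magnet (272,197), disc (490,227). Both views also show orange, pink, blue and green decoys among the grey tubes.

```bash
cat > h.py <<'E'
import numpy as np,cv2
def world(m,uv,z):
    uv=np.asarray(uv,float).reshape(-1,2);T=m["cam_to_world"]
    r=np.c_[(uv[:,0]-m["cx"])/m["fx"],(uv[:,1]-m["cy"])/m["fy"],np.ones(len(uv))]@T[:3,:3].T
    return T[:3,3]+r*((z-T[2,3])/r[:,2])[:,None]
def cloud(m,d):
    v,u=np.mgrid[:d.shape[0],:d.shape[1]];T=m["cam_to_world"]
    p=np.stack([(u-m["cx"])/m["fx"]*d,(v-m["cy"])/m["fy"]*d,d],-1)
    return p@T[:3,:3].T+T[:3,3]
def fit(m,mask,z):
    n,l,st,_=cv2.connectedComponentsWithStats(mask.astype(np.uint8),connectivity=8)
    k=1+np.argmax(st[1:,4]); v,u=np.nonzero(l==k)
    P=world(m,np.c_[u,v],z)[:,:2].astype(np.float32)
    (c,s,a)=cv2.minAreaRect(P)
    if s[0]<s[1]: s=s[::-1];a+=90
    cc,r=cv2.minEnclosingCircle(P)
    return np.round(c,1),np.round(s,1),round((a+90)%180-90,1),np.round(cc,1),round(2*r,1),len(u)
E
python3 - <<'E'
from bench import arm
from h import *
m=arm.camera_model("top");f=np.load("top0.npz");im=f["im"];W=cloud(m,f["d"])
T=dict(rect=(195,188),big=(196,264),small=(274,260),square=(412,276),blue=(351,316),green=(406,340),orange=(148,258),pink=(192,320))
P=dict(big=(349,188),rect=(423,201),square=(338,261),small=(487,296))
def win(c,r):
    k=np.zeros(im.shape[:2],bool);k[c[1]-r:c[1]+r,c[0]-r:c[0]+r]=1;return k
for n,c in T.items():
    w=win(c,26); print("tube",n,fit(m,w&(abs(W[...,2]-80)<10),80), np.round(np.percentile(W[...,2][w],[5,98])))
g=im.min(2)
for n,c in P.items():
    print("plate",n,fit(m,win(c,19)&(g>125),8),"z",np.median(W[...,2][win(c,15)]))
    print("   edge",fit(m,win(c,34)&(im.max(2)<85),8)[:3])
for n,c in dict(mag=(272,197),disc=(490,227)).items(): print(n,world(m,c,8).round())
E
```

```text
tube rect (array([609.9, 344.3]), array([61.3, 34.7]), -73.0, array([611.2, 344.7]), 68.0, 219) [-4. 82.]
tube big (array([434.6, 318.8]), array([59.9, 58.2]), 7.3, array([434.5, 317.9]), 61.8, 206) [-4. 81.]
tube small (array([455.7, 150.9]), array([42. , 38.9]), 5.7, array([456.4, 150.2]), 43.3, 116) [-4. 80.]
tube square (array([ 451.1, -152.4]), array([51.6, 51.3]), -75.4, array([ 451. , -152.1]), 71.7, 221) [-4. 82.]
tube blue (array([354.1, -26.2]), array([51.1, 50.6]), 16.7, array([354.3, -26.2]), 68.3, 204) [-4. 82.]
tube green (array([ 311.4, -144.3]), array([52. , 49.9]), -60.1, array([ 311.4, -145.4]), 69.2, 207) [-4. 82.]
tube orange (array([437.9, 422.8]), array([61.2, 57.5]), -85.1, array([436.9, 423.4]), 63.9, 217) [-4. 82.]
tube pink (array([314.3, 310.1]), array([59.5, 56.9]), -85.1, array([313.9, 309.6]), 61.8, 208) [-4. 82.]
plate big (array([659.1,  -2.2]), array([65.9, 64.2]), -85.1, array([658.7,  -3. ]), 68.1, 174) z 8.84560907619391
   edge (array([637.3, -51.9]), array([12.3, 11.7]), 3.9)
plate rect (array([ 642.1, -174.8]), array([67.4, 37.8]), 22.9, array([ 641.9, -174.5]), 74.4, 169) z 8.837581272755642
   edge (array([ 621.7, -225.5]), array([11.9,  9.7]), -85.1)
plate square (array([482.1,  10.6]), array([57.8, 57.5]), -74.2, array([482.1,  10.9]), 78.6, 199) z 8.826491056404961
   edge (array([455.8, -36.6]), array([11.4,  9.2]), -85.1)
plate small (array([ 429.5, -331.9]), array([47.9, 47.7]), -85.1, array([ 429.9, -331.6]), 49.8, 137) z 8.77942321667308
   edge (array([ 386. , -301.6]), array([11.5, 11.2]), 1.6)
mag [[619. 175.   8.]]
disc [[ 590. -334.    8.]]
```

Call:
{"fn": "send_rows", "kwargs": {
  "targets": [
    {"az": 6.1, "gripper": -1},
    {"az": 6.1, "gripper": -1},
    {"az": 6.1, "gripper": -1},
    {"az": 6.1, "gripper": -1},
    {"gripper": -1}
  ]
}}

```text
$.targets[0]: bad value
```

Call:
{"fn": "send_rows", "kwargs": {
  "targets": [
    {"x": 3.4, "y": 0.36, "z": 0.6, "gripper": -1},
    {"x": 3.4, "y": 0.36, "z": 0.6, "gripper": -1},
    {"x": 3.4, "y": 0.36, "z": 0.6, "gripper": -1},
    {"x": 3.4, "y": 0.36, "z": 0.6, "gripper": -1},
    {"x": 3.4, "y": 0.36, "z": 0.6, "gripper": -1}
  ]
}}

```text
$.targets[0]: bad value
```

Call:
{"fn": "send_rows", "kwargs": {
  "targets": [
    {"x": 3.4, "y": 0.36, "z": 0.6, "gripper": -1},
    {"x": 3.4, "y": 0.36, "z": 0.6, "gripper": -1},
    {"x": 3.4, "y": 0.36, "z": 0.6, "gripper": -1},
    {"x": 3.4, "y": 0.36, "z": 0.6, "gripper": -1},
    {"x": 3.4, "y": 0.36, "z": 0.6, "gripper": -1}
  ]
}}

```text
$.targets[0]: bad value
```

Call:
{"fn": "send_rows", "kwargs": {
  "targets": [
    {"gripper": -1},
    {"gripper": -1}
  ]
}}

```text
$.targets[0]: bad value
```

Perhaps all seven keys are required.

Call:
{"fn": "send_rows", "kwargs": {
  "targets": [
    {"x": 0, "y": 0, "z": 0, "ax": 0, "ay": 0, "az": 6.1, "gripper": -1},
    {"x": 0, "y": 0, "z": 0, "ax": 0, "ay": 0, "az": 6.1, "gripper": -1},
    {"x": 0, "y": 0, "z": 0, "ax": 0, "ay": 0, "az": 6.1, "gripper": -1},
    {"x": 0, "y": 0, "z": 0, "ax": 0, "ay": 0, "az": 6.1, "gripper": -1},
    {"x": 0, "y": 0, "z": 0, "ax": 0, "ay": 0, "az": 0, "gripper": -1}
  ]
}}

```text
clock: 0.52
position: [219.9, 584.7, 230.7]
ee_rot: [0.923, -0.384, 0.0, 0.001]
contact_force: [0.6, -0.1, -0.4]
gripper_width: 85.2
grasp_force: 0.0
```

Call:
{"fn": "send_rows", "kwargs": {
  "targets": [
    {"x": 3.4, "y": 0.36, "z": 0.6, "ax": 0, "ay": 0, "az": 0, "gripper": -1},
    {"x": 3.4, "y": 0.36, "z": 0.6, "ax": 0, "ay": 0, "az": 0, "gripper": -1},
    {"x": 3.4, "y": 0.36, "z": 0.6, "ax": 0, "ay": 0, "az": 0, "gripper": -1},
    {"x": 3.4, "y": 0.36, "z": 0.6, "ax": 0, "ay": 0, "az": 0, "gripper": -1},
    {"x": 3.4, "y": 0.36, "z": 0.6, "ax": 0, "ay": 0, "az": 0, "gripper": -1}
  ]
}}

```text
clock: 0.93
position: [328.0, 450.5, 200.8]
ee_rot: [0.925, -0.381, -0.0, 0.0]
contact_force: [1.0, 0.4, 0.3]
gripper_width: 85.5
grasp_force: 0.0
```

Call:
{"fn": "send_rows", "kwargs": {
  "targets": [
    {"x": 3.4, "y": 0.36, "z": 0.6, "ax": 0, "ay": 0, "az": 0, "gripper": -1},
    {"x": 3.4, "y": 0.36, "z": 0.6, "ax": 0, "ay": 0, "az": 0, "gripper": -1},
    {"x": 3.4, "y": 0.36, "z": 0.6, "ax": 0, "ay": 0, "az": 0, "gripper": -1},
    {"x": 3.4, "y": 0.36, "z": 0.6, "ax": 0, "ay": 0, "az": 0, "gripper": -1},
    {"x": 3.4, "y": 0.36, "z": 0.6, "ax": 0, "ay": 0, "az": 0, "gripper": -1}
  ]
}}

```text
clock: 1.35
position: [435.6, 317.5, 171.0]
ee_rot: [0.924, -0.381, -0.0, 0.0]
contact_force: [-0.9, 0.7, -0.2]
gripper_width: 85.4
grasp_force: 0.0
```

Call:
{"fn": "send_rows", "kwargs": {
  "targets": [
    {"x": 0, "y": 0, "z": 0, "ax": 0, "ay": 0, "az": 0, "gripper": -1},
    {"x": 0, "y": 0, "z": 0, "ax": 0, "ay": 0, "az": 0, "gripper": -1},
    {"x": 0, "y": 0, "z": 0, "ax": 0, "ay": 0, "az": 0, "gripper": -1}
  ]
}}

```text
clock: 1.6
position: [435.0, 319.0, 171.3]
ee_rot: [0.924, -0.382, -0.0, 0.0]
contact_force: [-0.1, -0.4, 0.4]
gripper_width: 85.5
grasp_force: 0.0
```

```bash
python3 - <<'E'
from bench import arm
from h import *
m=arm.camera_model("wrist");im,d=arm.get_image("wrist");cv2.imwrite("pics/w1.png",im[:,:,::-1])
W=cloud(m,d);k=(d>0)&(abs(W[...,2]-80)<5)&(np.hypot(W[...,0]-435,W[...,1]-319)<45)
print(fit(m,k,80),m["cam_to_world"].round(2))
E
```

```text
(array([433.8, 318.9]), array([59.6, 58.9]), -50.7, array([434. , 319.2]), 60.3, 1753) [[-7.1000e-01 -6.8000e-01 -1.9000e-01  4.8300e+02]
 [-7.1000e-01  6.8000e-01  1.9000e-01  2.7166e+02]
 [ 0.0000e+00  2.7000e-01 -9.6000e-01  3.1422e+02]
 [ 0.0000e+00  0.0000e+00  0.0000e+00  1.0000e+00]]
```

View pics/w1.png

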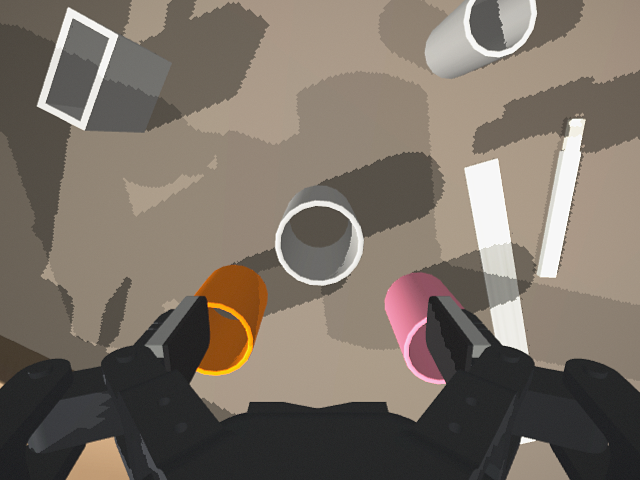

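The wrist view puts the grey pipe's rim at (320,243), between the fingers, with the orange and pink decoys off the closing line. The measurement agrees with the top view within 1 mm.

Call:
{"fn": "send_rows", "kwargs": {
  "targets": [
    {"x": 0, "y": 0, "z": 3, "ax": 0, "ay": 0, "az": 0, "gripper": -1},
    {"x": 0, "y": 0, "z": 3, "ax": 0, "ay": 0, "az": 0, "gripper": -1},
    {"x": 0, "y": 0, "z": 3, "ax": 0, "ay": 0, "az": 0, "gripper": -1},
    {"x": 0, "y": 0, "z": 3, "ax": 0, "ay": 0, "az": 0, "gripper": -1},
    {"x": 0, "y": 0, "z": 1.6, "ax": 0, "ay": 0, "az": 0, "gripper": -1}
  ]
}}

```text
clock: 2.07
position: [432.9, 319.0, 32.4]
ee_rot: [0.924, -0.382, -0.001, 0.002]
contact_force: [1.2, 0.1, -0.9]
gripper_width: 85.4
grasp_force: 0.0
```

Call:
{"fn": "send_rows", "kwargs": {
  "targets": [
    {"x": 0, "y": 0, "z": 0, "ax": 0, "ay": 0, "az": 0, "gripper": 1},
    {"x": 0, "y": 0, "z": 0, "ax": 0, "ay": 0, "az": 0, "gripper": 1},
    {"x": 0, "y": 0, "z": 0, "ax": 0, "ay": 0, "az": 0, "gripper": 1},
    {"x": 0, "y": 0, "z": 0, "ax": 0, "ay": 0, "az": 0, "gripper": 1},
    {"x": 0, "y": 0, "z": 0, "ax": 0, "ay": 0, "az": 0, "gripper": 1}
  ]
}}

```text
clock: 2.48
position: [434.9, 319.5, 36.1]
ee_rot: [0.924, -0.383, 0.0, -0.001]
contact_force: [-0.4, -0.5, -1.9]
gripper_width: 59.2
grasp_force: 65.4
```

Call:
{"fn": "send_rows", "kwargs": {
  "targets": [
    {"x": 0, "y": 0, "z": 0, "ax": 0, "ay": 0, "az": 0, "gripper": 1},
    {"x": 0, "y": 0, "z": 0, "ax": 0, "ay": 0, "az": 0, "gripper": 1},
    {"x": 0, "y": 0, "z": 0, "ax": 0, "ay": 0, "az": 0, "gripper": 1},
    {"x": 0, "y": 0, "z": 0, "ax": 0, "ay": 0, "az": 0, "gripper": 1},
    {"x": 0, "y": 0, "z": 0, "ax": 0, "ay": 0, "az": 0, "gripper": 1}
  ]
}}

```text
clock: 2.9
position: [435.1, 319.5, 36.1]
ee_rot: [0.924, -0.383, 0.0, -0.001]
contact_force: [-3.4, 1.4, 3.6]
gripper_width: 59.5
grasp_force: 65.9
```

Call:
{"fn": "send_rows", "kwargs": {
  "targets": [
    {"x": 0, "y": 0, "z": -1, "ax": 0, "ay": 0, "az": 0, "gripper": 1},
    {"x": 0, "y": 0, "z": -2, "ax": 0, "ay": 0, "az": 0, "gripper": 1},
    {"x": 0, "y": 0, "z": -3, "ax": 0, "ay": 0, "az": 0, "gripper": 1},
    {"x": 0, "y": 0, "z": -3, "ax": 0, "ay": 0, "az": 0, "gripper": 1},
    {"x": 0, "y": 0, "z": -1, "ax": 0, "ay": 0, "az": 0, "gripper": 1}
  ]
}}

```text
clock: 3.32
position: [436.8, 320.4, 139.6]
ee_rot: [0.924, -0.382, 0.002, -0.004]
contact_force: [1.1, 1.2, -4.2]
gripper_width: 59.6
grasp_force: 66.5
```

Call:
{"fn": "send_rows", "kwargs": {
  "targets": [
    {"x": 2.57, "y": 0.46, "z": 0, "ax": 0, "ay": 0, "az": 0, "gripper": 1},
    {"x": 2.57, "y": 0.46, "z": 0, "ax": 0, "ay": 0, "az": 0, "gripper": 1},
    {"x": 2.57, "y": 0.46, "z": 0, "ax": 0, "ay": 0, "az": 0, "gripper": 1},
    {"x": 2.57, "y": 0.46, "z": 0, "ax": 0, "ay": 0, "az": 0, "gripper": 1},
    {"x": 2.57, "y": 0.46, "z": 0, "ax": 0, "ay": 0, "az": 0, "gripper": 1}
  ]
}}

```text
clock: 3.73
position: [509.2, 210.2, 134.1]
ee_rot: [0.924, -0.383, -0.001, 0.001]
contact_force: [-0.1, 0.3, -5.6]
gripper_width: 59.3
grasp_force: 66.3
```

Call:
{"fn": "send_rows", "kwargs": {
  "targets": [
    {"x": 2.57, "y": 0.46, "z": 0, "ax": 0, "ay": 0, "az": 0, "gripper": 1},
    {"x": 2.57, "y": 0.46, "z": 0, "ax": 0, "ay": 0, "az": 0, "gripper": 1},
    {"x": 2.57, "y": 0.46, "z": 0, "ax": 0, "ay": 0, "az": 0, "gripper": 1},
    {"x": 2.57, "y": 0.46, "z": 0, "ax": 0, "ay": 0, "az": 0, "gripper": 1},
    {"x": 2.57, "y": 0.46, "z": 0, "ax": 0, "ay": 0, "az": 0, "gripper": 1}
  ]
}}

```text
clock: 4.15
position: [583.7, 103.1, 133.7]
ee_rot: [0.924, -0.383, -0.001, 0.001]
contact_force: [1.1, 0.9, -5.1]
gripper_width: 59.2
grasp_force: 66.3
```

Call:
{"fn": "send_rows", "kwargs": {
  "targets": [
    {"x": 2.57, "y": 0.46, "z": 0, "ax": 0, "ay": 0, "az": 0, "gripper": 1},
    {"x": 2.57, "y": 0.46, "z": 0, "ax": 0, "ay": 0, "az": 0, "gripper": 1},
    {"x": 2.57, "y": 0.46, "z": 0, "ax": 0, "ay": 0, "az": 0, "gripper": 1},
    {"x": 2.57, "y": 0.46, "z": 0, "ax": 0, "ay": 0, "az": 0, "gripper": 1},
    {"x": 2.57, "y": 0.46, "z": 0, "ax": 0, "ay": 0, "az": 0, "gripper": 1}
  ]
}}

```text
clock: 4.57
position: [658.2, -3.9, 133.4]
ee_rot: [0.924, -0.383, -0.001, 0.001]
contact_force: [0.6, 0.1, -5.0]
gripper_width: 59.4
grasp_force: 66.3
```

Call:
{"fn": "send_rows", "kwargs": {
  "targets": [
    {"x": 0, "y": 0, "z": 0, "ax": 0, "ay": 0, "az": 0, "gripper": 1},
    {"x": 0, "y": 0, "z": 0, "ax": 0, "ay": 0, "az": 0, "gripper": 1},
    {"x": 0, "y": 0, "z": 0, "ax": 0, "ay": 0, "az": 0, "gripper": 1},
    {"x": 0, "y": 0, "z": 0, "ax": 0, "ay": 0, "az": 0, "gripper": 1}
  ]
}}

```text
clock: 4.9
position: [657.7, -1.9, 134.4]
ee_rot: [0.924, -0.383, -0.001, 0.0]
contact_force: [0.0, 0.1, -4.7]
gripper_width: 59.6
grasp_force: 66.3
```

Call:
{"fn": "send_rows", "kwargs": {
  "targets": [
    {"x": 0.1, "y": 0, "z": 2.5, "ax": 0, "ay": 0, "az": 0, "gripper": 1},
    {"x": 0, "y": 0, "z": 2.5, "ax": 0, "ay": 0, "az": 0, "gripper": 1},
    {"x": 0, "y": 0, "z": 2, "ax": 0, "ay": 0, "az": 0, "gripper": 1},
    {"x": 0, "y": 0, "z": 1.2, "ax": 0, "ay": 0, "az": 0, "gripper": 1},
    {"x": 0, "y": 0, "z": 0.5, "ax": 0, "ay": 0, "az": 0, "gripper": 1}
  ]
}}

```text
clock: 5.32
position: [657.6, -2.5, 46.0]
ee_rot: [0.924, -0.382, -0.002, 0.001]
contact_force: [-0.2, 1.0, -5.4]
gripper_width: 59.7
grasp_force: 66.2
```

Call:
{"fn": "send_rows", "kwargs": {
  "targets": [
    {"x": 0, "y": 0, "z": 0.1, "ax": 0, "ay": 0, "az": 0, "gripper": 1},
    {"x": 0, "y": 0, "z": 0, "ax": 0, "ay": 0, "az": 0, "gripper": 1},
    {"x": 0, "y": 0, "z": 0.1, "ax": 0, "ay": 0, "az": 0, "gripper": 1},
    {"x": 0, "y": 0, "z": 0, "ax": 0, "ay": 0, "az": 0, "gripper": 1},
    {"x": 0, "y": 0, "z": 0, "ax": 0, "ay": 0, "az": 0, "gripper": 1}
  ]
}}

```text
clock: 5.73
position: [659.9, -3.0, 47.5]
ee_rot: [0.924, -0.383, 0.001, -0.001]
contact_force: [0.3, -1.0, -4.4]
gripper_width: 59.1
grasp_force: 66.3
```

Call:
{"fn": "send_rows", "kwargs": {
  "targets": [
    {"x": 0, "y": 0, "z": 0.1, "ax": 0, "ay": 0, "az": 0, "gripper": 1},
    {"x": 0, "y": 0, "z": 0, "ax": 0, "ay": 0, "az": 0, "gripper": 1},
    {"x": 0, "y": 0, "z": 0.1, "ax": 0, "ay": 0, "az": 0, "gripper": 1},
    {"x": 0, "y": 0, "z": 0, "ax": 0, "ay": 0, "az": 0, "gripper": 1},
    {"x": 0, "y": 0, "z": 0, "ax": 0, "ay": 0, "az": 0, "gripper": 1}
  ]
}}

```text
clock: 6.15
position: [659.3, -3.2, 44.2]
ee_rot: [0.924, -0.383, -0.0, 0.0]
contact_force: [-0.0, -0.1, -5.6]
gripper_width: 59.2
grasp_force: 66.3
```

Call:
{"fn": "send_rows", "kwargs": {
  "targets": [
    {"x": 0, "y": 0, "z": 0.1, "ax": 0, "ay": 0, "az": 0, "gripper": 1},
    {"x": 0, "y": 0, "z": 0, "ax": 0, "ay": 0, "az": 0, "gripper": 1},
    {"x": 0, "y": 0, "z": 0, "ax": 0, "ay": 0, "az": 0, "gripper": 1}
  ]
}}

```text
clock: 6.4
position: [659.4, -3.1, 44.1]
ee_rot: [0.924, -0.383, 0.0, 0.0]
contact_force: [-1.8, 1.0, 1.0]
gripper_width: 59.2
grasp_force: 66.6
```

Call:
{"fn": "send_rows", "kwargs": {
  "targets": [
    {"x": 0, "y": 0, "z": 0, "ax": 0, "ay": 0, "az": 0, "gripper": -1},
    {"x": 0, "y": 0, "z": 0, "ax": 0, "ay": 0, "az": 0, "gripper": -1},
    {"x": 0, "y": 0, "z": 0, "ax": 0, "ay": 0, "az": 0, "gripper": -1},
    {"x": 0, "y": 0, "z": 0, "ax": 0, "ay": 0, "az": 0, "gripper": -1},
    {"x": 0, "y": 0, "z": 0, "ax": 0, "ay": 0, "az": 0, "gripper": -1}
  ]
}}

```text
clock: 6.82
position: [659.7, -3.1, 43.5]
ee_rot: [0.924, -0.383, 0.0, -0.0]
contact_force: [-0.3, 0.5, -0.3]
gripper_width: 85.6
grasp_force: 0.0
```

Call:
{"fn": "send_rows", "kwargs": {
  "targets": [
    {"x": 0, "y": 0, "z": -1, "ax": 0, "ay": 0, "az": 0, "gripper": -1},
    {"x": 0, "y": 0, "z": -3, "ax": 0, "ay": 0, "az": 0, "gripper": -1},
    {"x": 0, "y": 0, "z": -3, "ax": 0, "ay": 0, "az": 0, "gripper": -1},
    {"x": 0, "y": 0, "z": -3, "ax": 0, "ay": 0, "az": 0, "gripper": -1},
    {"x": 0, "y": 0, "z": -2, "ax": 0, "ay": 0, "az": 0, "gripper": -1}
  ]
}}

```text
clock: 7.23
position: [660.7, -3.1, 167.8]
ee_rot: [0.924, -0.383, 0.002, -0.001]
contact_force: [-0.1, -0.0, 1.2]
gripper_width: 85.4
grasp_force: 0.0
```

Call:
{"fn": "send_rows", "kwargs": {
  "targets": [
    {"x": 0, "y": 0, "z": 0, "ax": 0, "ay": 0, "az": 5.6, "gripper": -1},
    {"x": 0, "y": 0, "z": 0, "ax": 0, "ay": 0, "az": 5.6, "gripper": -1},
    {"x": 0, "y": 0, "z": 0, "ax": 0, "ay": 0, "az": 5.6, "gripper": -1},
    {"x": 0, "y": 0, "z": 0, "ax": 0, "ay": 0, "az": 5.6, "gripper": -1},
    {"x": 0, "y": 0, "z": 0, "ax": 0, "ay": 0, "az": 5.6, "gripper": -1}
  ]
}}

```text
clock: 7.65
position: [659.5, -3.1, 164.4]
ee_rot: [0.802, -0.597, 0.0, -0.0]
contact_force: [0.2, 0.2, 0.4]
gripper_width: 85.4
grasp_force: 0.0
```

Call:
{"fn": "send_rows", "kwargs": {
  "targets": [
    {"x": 0, "y": 0, "z": 0, "ax": 0, "ay": 0, "az": 0, "gripper": -1},
    {"x": 0, "y": 0, "z": 0, "ax": 0, "ay": 0, "az": 0, "gripper": -1}
  ]
}}

```text
clock: 7.82
position: [659.5, -3.1, 164.0]
ee_rot: [0.805, -0.594, 0.0, -0.0]
contact_force: [0.2, 0.3, 0.1]
gripper_width: 85.6
grasp_force: 0.0
```

Call:
{"fn": "send_rows", "kwargs": {
  "targets": [
    {"x": -3.47, "y": -0.54, "z": 0, "ax": 0, "ay": 0, "az": 0, "gripper": -1},
    {"x": -3.47, "y": -0.54, "z": 0, "ax": 0, "ay": 0, "az": 0, "gripper": -1},
    {"x": -3.47, "y": -0.54, "z": 0, "ax": 0, "ay": 0, "az": 0, "gripper": -1},
    {"x": -3.47, "y": -0.54, "z": 0, "ax": 0, "ay": 0, "az": 0, "gripper": -1},
    {"x": -3.47, "y": -0.54, "z": 0, "ax": 0, "ay": 0, "az": 0, "gripper": -1}
  ]
}}

```text
clock: 8.23
position: [634.2, 172.1, 163.8]
ee_rot: [0.804, -0.594, 0.0, -0.0]
contact_force: [0.7, 0.3, 1.0]
gripper_width: 85.4
grasp_force: 0.0
```

Call:
{"fn": "send_rows", "kwargs": {
  "targets": [
    {"x": -3.47, "y": -0.54, "z": 0, "ax": 0, "ay": 0, "az": 0, "gripper": -1},
    {"x": -3.47, "y": -0.54, "z": 0, "ax": 0, "ay": 0, "az": 0, "gripper": -1},
    {"x": -3.47, "y": -0.54, "z": 0, "ax": 0, "ay": 0, "az": 0, "gripper": -1},
    {"x": -3.47, "y": -0.54, "z": 0, "ax": 0, "ay": 0, "az": 0, "gripper": -1},
    {"x": -3.47, "y": -0.54, "z": 0, "ax": 0, "ay": 0, "az": 0, "gripper": -1}
  ]
}}

```text
clock: 8.65
position: [609.2, 346.3, 163.8]
ee_rot: [0.805, -0.594, 0.0, -0.0]
contact_force: [0.3, 1.0, -0.3]
gripper_width: 85.7
grasp_force: 0.0
```

Call:
{"fn": "send_rows", "kwargs": {
  "targets": [
    {"x": 0, "y": 0, "z": 0, "ax": 0, "ay": 0, "az": 0, "gripper": -1},
    {"x": 0, "y": 0, "z": 0, "ax": 0, "ay": 0, "az": 0, "gripper": -1},
    {"x": 0, "y": 0, "z": 0, "ax": 0, "ay": 0, "az": 0, "gripper": -1}
  ]
}}

```text
clock: 8.9
position: [609.4, 344.4, 163.3]
ee_rot: [0.804, -0.594, -0.0, 0.0]
contact_force: [0.5, 0.2, -0.9]
gripper_width: 85.5
grasp_force: 0.0
```

```bash
cat > look.py <<'E'
import sys
from bench import arm
from h import *
x,y,r=map(float,sys.argv[1:4])
s=arm.read_state();m=arm.camera_model("wrist");im,d=arm.get_image("wrist");cv2.imwrite(f"pics/w_{s['clock']:.2f}.png",im[:,:,::-1])
W=cloud(m,d);k=(d>0)&(abs(W[...,2]-80)<5)&(np.hypot(W[...,0]-x,W[...,1]-y)<r)
q=s["ee_rot"];print(fit(m,k,80),s["position"].round(1),"psi",np.degrees(2*np.arctan2(q[1],q[0])).round(1))
E
python3 look.py 610 344 50
```

```text
(array([610.4, 345.5]), array([60.9, 30. ]), -73.2, array([610.1, 345.3]), 67.1, 1739) [609.4 344.4 163.3] psi -72.9
```

Call:
{"fn": "send_rows", "kwargs": {
  "targets": [
    {"x": 0, "y": -0.1, "z": 3, "ax": 0, "ay": 0, "az": 0, "gripper": -1},
    {"x": 0, "y": 0, "z": 3, "ax": 0, "ay": 0, "az": 0, "gripper": -1},
    {"x": 0, "y": 0, "z": 3, "ax": 0, "ay": 0, "az": 0, "gripper": -1},
    {"x": 0, "y": 0, "z": 2.5, "ax": 0, "ay": 0, "az": 0, "gripper": -1},
    {"x": 0, "y": 0, "z": 1.3, "ax": 0, "ay": 0, "az": 0, "gripper": -1}
  ]
}}

```text
clock: 9.37
position: [609.4, 341.9, 31.8]
ee_rot: [0.803, -0.596, -0.001, 0.003]
contact_force: [0.1, -0.4, -0.8]
gripper_width: 85.4
grasp_force: 0.0
```

Call:
{"fn": "send_rows", "kwargs": {
  "targets": [
    {"x": 0, "y": 0, "z": 0, "ax": 0, "ay": 0, "az": 0, "gripper": 1},
    {"x": 0, "y": 0, "z": 0, "ax": 0, "ay": 0, "az": 0, "gripper": 1},
    {"x": 0, "y": 0, "z": 0, "ax": 0, "ay": 0, "az": 0, "gripper": 1},
    {"x": 0, "y": 0, "z": 0, "ax": 0, "ay": 0, "az": 0, "gripper": 1},
    {"x": 0, "y": 0, "z": 0, "ax": 0, "ay": 0, "az": 0, "gripper": 1}
  ]
}}

```text
clock: 9.78
position: [611.5, 345.5, 37.7]
ee_rot: [0.804, -0.595, 0.001, -0.002]
contact_force: [-0.7, -0.5, 1.8]
gripper_width: 29.4
grasp_force: 59.8
```

Call:
{"fn": "send_rows", "kwargs": {
  "targets": [
    {"x": 0, "y": 0, "z": 0, "ax": 0, "ay": 0, "az": 0, "gripper": 1},
    {"x": 0, "y": 0, "z": 0, "ax": 0, "ay": 0, "az": 0, "gripper": 1},
    {"x": 0, "y": 0, "z": 0, "ax": 0, "ay": 0, "az": 0, "gripper": 1},
    {"x": 0, "y": 0, "z": 0, "ax": 0, "ay": 0, "az": 0, "gripper": 1},
    {"x": 0, "y": 0, "z": 0, "ax": 0, "ay": 0, "az": 0, "gripper": 1}
  ]
}}

```text
clock: 10.2
position: [611.5, 345.5, 37.6]
ee_rot: [0.804, -0.595, 0.001, -0.001]
contact_force: [-1.4, -1.2, 6.7]
gripper_width: 29.6
grasp_force: 60.1
```

Call:
{"fn": "send_rows", "kwargs": {
  "targets": [
    {"x": 0, "y": 0, "z": -1, "ax": 0, "ay": 0, "az": 0, "gripper": 1},
    {"x": 0, "y": 0, "z": -2.5, "ax": 0, "ay": 0, "az": 0, "gripper": 1},
    {"x": 0, "y": 0, "z": -3.5, "ax": 0, "ay": 0, "az": 0, "gripper": 1},
    {"x": 0, "y": 0, "z": -3, "ax": 0, "ay": 0, "az": 0, "gripper": 1},
    {"x": 0, "y": 0, "z": -1, "ax": 0, "ay": 0, "az": 0, "gripper": 1}
  ]
}}

```text
clock: 10.62
position: [612.3, 346.1, 150.5]
ee_rot: [0.804, -0.595, 0.001, -0.004]
contact_force: [1.1, 0.8, -2.8]
gripper_width: 29.7
grasp_force: 60.3
```

Call:
{"fn": "send_rows", "kwargs": {
  "targets": [
    {"x": 0, "y": 0, "z": 0, "ax": 0, "ay": 0, "az": -6.4, "gripper": 1},
    {"x": 0, "y": 0, "z": 0, "ax": 0, "ay": 0, "az": -6.4, "gripper": 1},
    {"x": 0, "y": 0, "z": 0, "ax": 0, "ay": 0, "az": -6.4, "gripper": 1},
    {"x": 0, "y": 0, "z": 0, "ax": 0, "ay": 0, "az": -6.4, "gripper": 1},
    {"x": 0, "y": 0, "z": 0, "ax": 0, "ay": 0, "az": -6.4, "gripper": 1}
  ]
}}

```text
clock: 11.03
position: [609.1, 344.2, 142.8]
ee_rot: [0.937, -0.348, -0.002, 0.002]
contact_force: [-0.1, -0.3, -4.2]
gripper_width: 29.3
grasp_force: 60.2
```

Call:
{"fn": "send_rows", "kwargs": {
  "targets": [
    {"x": 0, "y": 0, "z": 0, "ax": 0, "ay": 0, "az": -6.4, "gripper": 1},
    {"x": 0, "y": 0, "z": 0, "ax": 0, "ay": 0, "az": -6.4, "gripper": 1},
    {"x": 0, "y": 0, "z": 0, "ax": 0, "ay": 0, "az": -6.4, "gripper": 1},
    {"x": 0, "y": 0, "z": 0, "ax": 0, "ay": 0, "az": -6.4, "gripper": 1},
    {"x": 0, "y": 0, "z": 0, "ax": 0, "ay": 0, "az": -6.4, "gripper": 1}
  ]
}}

```text
clock: 11.45
position: [609.2, 344.2, 142.7]
ee_rot: [0.997, -0.076, -0.002, 0.001]
contact_force: [-0.3, 0.1, -4.0]
gripper_width: 29.4
grasp_force: 60.2
```

Call:
{"fn": "send_rows", "kwargs": {
  "targets": [
    {"x": 0, "y": 0, "z": 0, "ax": 0, "ay": 0, "az": -6.4, "gripper": 1},
    {"x": 0, "y": 0, "z": 0, "ax": 0, "ay": 0, "az": -6.4, "gripper": 1},
    {"x": 0, "y": 0, "z": 0, "ax": 0, "ay": 0, "az": -6.4, "gripper": 1},
    {"x": 0, "y": 0, "z": 0, "ax": 0, "ay": 0, "az": -6.4, "gripper": 1},
    {"x": 0, "y": 0, "z": 0, "ax": 0, "ay": 0, "az": -6.4, "gripper": 1}
  ]
}}

```text
clock: 11.87
position: [609.2, 344.2, 142.7]
ee_rot: [0.979, 0.202, -0.002, 0.0]
contact_force: [0.4, -0.0, -4.4]
gripper_width: 29.6
grasp_force: 60.2
```

Call:
{"fn": "send_rows", "kwargs": {
  "targets": [
    {"x": 0, "y": 0, "z": 0, "ax": 0, "ay": 0, "az": 0, "gripper": 1},
    {"x": 0, "y": 0, "z": 0, "ax": 0, "ay": 0, "az": 0, "gripper": 1},
    {"x": 0, "y": 0, "z": 0, "ax": 0, "ay": 0, "az": 0, "gripper": 1}
  ]
}}

```text
clock: 12.12
position: [610.0, 344.5, 144.1]
ee_rot: [0.98, 0.198, -0.001, 0.0]
contact_force: [0.1, -1.2, -3.7]
gripper_width: 29.3
grasp_force: 60.2
```

Call:
{"fn": "send_rows", "kwargs": {
  "targets": [
    {"x": -1.15, "y": 3.27, "z": 0, "ax": 0, "ay": 0, "az": 0, "gripper": 1},
    {"x": -1.15, "y": 3.27, "z": 0, "ax": 0, "ay": 0, "az": 0, "gripper": 1},
    {"x": -1.15, "y": 3.27, "z": 0, "ax": 0, "ay": 0, "az": 0, "gripper": 1},
    {"x": -1.15, "y": 3.27, "z": 0, "ax": 0, "ay": 0, "az": 0, "gripper": 1},
    {"x": -1.15, "y": 3.27, "z": 0, "ax": 0, "ay": 0, "az": 0, "gripper": 1}
  ]
}}

```text
clock: 12.53
position: [621.1, 170.4, 145.1]
ee_rot: [0.98, 0.198, -0.0, -0.0]
contact_force: [1.2, -1.0, -4.6]
gripper_width: 29.4
grasp_force: 60.6
```

Call:
{"fn": "send_rows", "kwargs": {
  "targets": [
    {"x": -1.15, "y": 3.27, "z": 0, "ax": 0, "ay": 0, "az": 0, "gripper": 1},
    {"x": -1.15, "y": 3.27, "z": 0, "ax": 0, "ay": 0, "az": 0, "gripper": 1},
    {"x": -1.15, "y": 3.27, "z": 0, "ax": 0, "ay": 0, "az": 0, "gripper": 1},
    {"x": -1.15, "y": 3.27, "z": 0, "ax": 0, "ay": 0, "az": 0, "gripper": 1},
    {"x": -1.15, "y": 3.27, "z": 0, "ax": 0, "ay": 0, "az": 0, "gripper": 1}
  ]
}}

```text
clock: 12.95
position: [632.0, -2.7, 145.3]
ee_rot: [0.98, 0.198, -0.0, -0.0]
contact_force: [0.9, 0.5, -5.1]
gripper_width: 29.2
grasp_force: 60.6
```

Call:
{"fn": "send_rows", "kwargs": {
  "targets": [
    {"x": -1.15, "y": 3.27, "z": 0, "ax": 0, "ay": 0, "az": 0, "gripper": 1},
    {"x": -1.15, "y": 3.27, "z": 0, "ax": 0, "ay": 0, "az": 0, "gripper": 1},
    {"x": -1.15, "y": 3.27, "z": 0, "ax": 0, "ay": 0, "az": 0, "gripper": 1},
    {"x": -1.15, "y": 3.27, "z": 0, "ax": 0, "ay": 0, "az": 0, "gripper": 1},
    {"x": -1.15, "y": 3.27, "z": 0, "ax": 0, "ay": 0, "az": 0, "gripper": 1}
  ]
}}

```text
clock: 13.37
position: [643.0, -175.7, 145.2]
ee_rot: [0.98, 0.198, -0.0, -0.0]
contact_force: [0.8, -0.5, -4.0]
gripper_width: 29.3
grasp_force: 60.6
```

Call:
{"fn": "send_rows", "kwargs": {
  "targets": [
    {"x": 0, "y": 0, "z": 0, "ax": 0, "ay": 0, "az": 0, "gripper": 1},
    {"x": 0, "y": 0, "z": 0, "ax": 0, "ay": 0, "az": 0, "gripper": 1},
    {"x": 0, "y": 0, "z": 0, "ax": 0, "ay": 0, "az": 0, "gripper": 1},
    {"x": 0, "y": 0, "z": 0, "ax": 0, "ay": 0, "az": 0, "gripper": 1}
  ]
}}

```text
clock: 13.7
position: [643.2, -173.1, 145.2]
ee_rot: [0.98, 0.199, -0.0, -0.0]
contact_force: [0.1, 0.6, -4.4]
gripper_width: 29.2
grasp_force: 61.0
```

Call:
{"fn": "send_rows", "kwargs": {
  "targets": [
    {"x": -0.15, "y": 0.1, "z": 2.8, "ax": 0, "ay": 0, "az": 0, "gripper": 1},
    {"x": 0, "y": 0, "z": 2.8, "ax": 0, "ay": 0, "az": 0, "gripper": 1},
    {"x": 0, "y": 0, "z": 2.3, "ax": 0, "ay": 0, "az": 0, "gripper": 1},
    {"x": 0, "y": 0, "z": 1.2, "ax": 0, "ay": 0, "az": 0, "gripper": 1},
    {"x": 0, "y": 0, "z": 0.5, "ax": 0, "ay": 0, "az": 0, "gripper": 1}
  ]
}}

```text
clock: 14.12
position: [641.1, -174.2, 46.9]
ee_rot: [0.98, 0.2, -0.002, -0.001]
contact_force: [-0.7, -0.5, -4.2]
gripper_width: 29.1
grasp_force: 61.0
```

Call:
{"fn": "send_rows", "kwargs": {
  "targets": [
    {"x": 0, "y": 0, "z": 0, "ax": 0, "ay": 0, "az": 0, "gripper": 1},
    {"x": 0, "y": 0, "z": 0, "ax": 0, "ay": 0, "az": 0, "gripper": 1},
    {"x": 0, "y": 0, "z": 0, "ax": 0, "ay": 0, "az": 0, "gripper": 1},
    {"x": 0, "y": 0, "z": 0.1, "ax": 0, "ay": 0, "az": 0, "gripper": 1},
    {"x": 0, "y": 0, "z": 0, "ax": 0, "ay": 0, "az": 0, "gripper": 1}
  ]
}}

```text
clock: 14.53
position: [642.9, -175.6, 49.5]
ee_rot: [0.98, 0.199, 0.001, 0.0]
contact_force: [-0.7, -0.8, -5.0]
gripper_width: 29.2
grasp_force: 61.0
```

Call:
{"fn": "send_rows", "kwargs": {
  "targets": [
    {"x": 0, "y": 0, "z": 0.1, "ax": 0, "ay": 0, "az": 0, "gripper": 1},
    {"x": 0, "y": 0, "z": 0.1, "ax": 0, "ay": 0, "az": 0, "gripper": 1},
    {"x": 0, "y": 0, "z": 0, "ax": 0, "ay": 0, "az": 0, "gripper": 1},
    {"x": 0, "y": 0, "z": 0, "ax": 0, "ay": 0, "az": 0, "gripper": 1}
  ]
}}

```text
clock: 14.87
position: [642.2, -175.6, 46.2]
ee_rot: [0.98, 0.199, -0.0, -0.0]
contact_force: [0.1, -0.0, -4.3]
gripper_width: 29.4
grasp_force: 61.0
```

Call:
{"fn": "send_rows", "kwargs": {
  "targets": [
    {"x": 0, "y": 0, "z": 0.1, "ax": 0, "ay": 0, "az": 0, "gripper": 1},
    {"x": 0, "y": 0, "z": 0, "ax": 0, "ay": 0, "az": 0, "gripper": 1},
    {"x": 0, "y": 0, "z": 0, "ax": 0, "ay": 0, "az": 0, "gripper": 1}
  ]
}}

```text
clock: 15.12
position: [642.5, -175.7, 45.7]
ee_rot: [0.98, 0.199, 0.0, 0.0]
contact_force: [-1.5, -0.4, -1.2]
gripper_width: 29.3
grasp_force: 61.2
```

Call:
{"fn": "send_rows", "kwargs": {
  "targets": [
    {"x": 0, "y": 0, "z": 0, "ax": 0, "ay": 0, "az": 0, "gripper": -1},
    {"x": 0, "y": 0, "z": 0, "ax": 0, "ay": 0, "az": 0, "gripper": -1},
    {"x": 0, "y": 0, "z": 0, "ax": 0, "ay": 0, "az": 0, "gripper": -1},
    {"x": 0, "y": 0, "z": 0, "ax": 0, "ay": 0, "az": 0, "gripper": -1},
    {"x": 0, "y": 0, "z": 0, "ax": 0, "ay": 0, "az": 0, "gripper": -1}
  ]
}}

```text
clock: 15.53
position: [642.6, -175.7, 45.7]
ee_rot: [0.98, 0.199, 0.0, 0.0]
contact_force: [0.6, -0.7, -0.1]
gripper_width: 85.2
grasp_force: 0.0
```

Call:
{"fn": "send_rows", "kwargs": {
  "targets": [
    {"x": 0, "y": 0, "z": -1, "ax": 0, "ay": 0, "az": 0, "gripper": -1},
    {"x": 0, "y": 0, "z": -3, "ax": 0, "ay": 0, "az": 0, "gripper": -1},
    {"x": 0, "y": 0, "z": -3, "ax": 0, "ay": 0, "az": 0, "gripper": -1},
    {"x": 0, "y": 0, "z": -3, "ax": 0, "ay": 0, "az": 0, "gripper": -1},
    {"x": 0, "y": 0, "z": -2, "ax": 0, "ay": 0, "az": 0, "gripper": -1}
  ]
}}

```text
clock: 15.95
position: [643.6, -176.0, 169.9]
ee_rot: [0.98, 0.2, 0.002, 0.001]
contact_force: [0.0, -0.4, 0.0]
gripper_width: 85.4
grasp_force: 0.0
```

Call:
{"fn": "send_rows", "kwargs": {
  "targets": [
    {"x": 0, "y": 0, "z": 0, "ax": 0, "ay": 0, "az": 4.1, "gripper": -1},
    {"x": 0, "y": 0, "z": 0, "ax": 0, "ay": 0, "az": 4.1, "gripper": -1},
    {"x": -2.99, "y": -1.18, "z": 0, "ax": 0, "ay": 0, "az": 0, "gripper": -1},
    {"x": -2.99, "y": -1.18, "z": 0, "ax": 0, "ay": 0, "az": 0, "gripper": -1},
    {"x": -2.99, "y": -1.18, "z": 0, "ax": 0, "ay": 0, "az": 0, "gripper": -1}
  ]
}}

```text
clock: 16.37
position: [545.5, -164.2, 165.6]
ee_rot: [0.992, 0.129, 0.0, 0.0]
contact_force: [0.5, 1.0, -0.2]
gripper_width: 85.3
grasp_force: 0.0
```

Call:
{"fn": "send_rows", "kwargs": {
  "targets": [
    {"x": -2.99, "y": -1.18, "z": 0, "ax": 0, "ay": 0, "az": 0, "gripper": -1},
    {"x": -2.99, "y": -1.18, "z": 0, "ax": 0, "ay": 0, "az": 0, "gripper": -1},
    {"x": -2.99, "y": -1.18, "z": 0, "ax": 0, "ay": 0, "az": 0, "gripper": -1},
    {"x": 0, "y": 0, "z": 0, "ax": 0, "ay": 0, "az": 0, "gripper": -1},
    {"x": 0, "y": 0, "z": 0, "ax": 0, "ay": 0, "az": 0, "gripper": -1}
  ]
}}

```text
clock: 16.78
position: [449.8, -152.9, 166.7]
ee_rot: [0.992, 0.129, 0.001, 0.0]
contact_force: [1.0, -0.0, 0.5]
gripper_width: 85.4
grasp_force: 0.0
```

```bash
python3 look.py 451 -152 50
```

```text
(array([ 450.7, -153.1]), array([50.5, 50.2]), 14.8, array([ 450.6, -152.9]), 70.5, 2026) [ 449.8 -152.9  166.7] psi 14.8
```

Call:
{"fn": "send_rows", "kwargs": {
  "targets": [
    {"x": 0.1, "y": 0, "z": 3, "ax": 0, "ay": 0, "az": 0, "gripper": -1},
    {"x": 0, "y": 0, "z": 3, "ax": 0, "ay": 0, "az": 0, "gripper": -1},
    {"x": 0, "y": 0, "z": 3, "ax": 0, "ay": 0, "az": 0, "gripper": -1},
    {"x": 0, "y": 0, "z": 2.6, "ax": 0, "ay": 0, "az": 0, "gripper": -1},
    {"x": 0, "y": 0, "z": 1.5, "ax": 0, "ay": 0, "az": 0, "gripper": -1}
  ]
}}

```text
clock: 17.25
position: [451.9, -152.7, 31.7]
ee_rot: [0.992, 0.129, -0.001, -0.0]
contact_force: [0.6, -0.1, 0.5]
gripper_width: 85.3
grasp_force: 0.0
```

Call:
{"fn": "send_rows", "kwargs": {
  "targets": [
    {"x": 0, "y": 0, "z": 0, "ax": 0, "ay": 0, "az": 0, "gripper": 1},
    {"x": 0, "y": 0, "z": 0, "ax": 0, "ay": 0, "az": 0, "gripper": 1},
    {"x": 0, "y": 0, "z": 0, "ax": 0, "ay": 0, "az": 0, "gripper": 1},
    {"x": 0, "y": 0, "z": 0, "ax": 0, "ay": 0, "az": 0, "gripper": 1},
    {"x": 0, "y": 0, "z": 0, "ax": 0, "ay": 0, "az": 0, "gripper": 1}
  ]
}}

```text
clock: 17.67
position: [453.3, -152.7, 35.5]
ee_rot: [0.992, 0.129, 0.002, 0.0]
contact_force: [0.2, -0.2, -0.4]
gripper_width: 49.2
grasp_force: 62.9
```

Call:
{"fn": "send_rows", "kwargs": {
  "targets": [
    {"x": 0, "y": 0, "z": 0, "ax": 0, "ay": 0, "az": 0, "gripper": 1},
    {"x": 0, "y": 0, "z": 0, "ax": 0, "ay": 0, "az": 0, "gripper": 1},
    {"x": 0, "y": 0, "z": 0, "ax": 0, "ay": 0, "az": 0, "gripper": 1}
  ]
}}

```text
clock: 17.92
position: [453.3, -152.7, 35.5]
ee_rot: [0.992, 0.129, 0.002, 0.0]
contact_force: [1.9, 0.4, 4.2]
gripper_width: 49.3
grasp_force: 63.5
```

Call:
{"fn": "send_rows", "kwargs": {
  "targets": [
    {"x": 0, "y": 0, "z": -1, "ax": 0, "ay": 0, "az": 0, "gripper": 1},
    {"x": 0, "y": 0, "z": -2.5, "ax": 0, "ay": 0, "az": 0, "gripper": 1},
    {"x": 0, "y": 0, "z": -3, "ax": 0, "ay": 0, "az": 0, "gripper": 1},
    {"x": 0, "y": 0, "z": -2, "ax": 0, "ay": 0, "az": 0, "gripper": 1},
    {"x": 0, "y": 0, "z": -0.5, "ax": 0, "ay": 0, "az": 0, "gripper": 1}
  ]
}}

```text
clock: 18.33
position: [452.5, -152.7, 126.8]
ee_rot: [0.992, 0.129, 0.002, 0.0]
contact_force: [1.4, 0.5, -4.6]
gripper_width: 49.3
grasp_force: 63.8
```

Call:
{"fn": "send_rows", "kwargs": {
  "targets": [
    {"x": 1.2, "y": -2.51, "z": 0, "ax": 0, "ay": 0, "az": 0, "gripper": 1},
    {"x": 1.2, "y": -2.51, "z": 0, "ax": 0, "ay": 0, "az": 0, "gripper": 1},
    {"x": 1.2, "y": -2.51, "z": 0, "ax": 0, "ay": 0, "az": 0, "gripper": 1},
    {"x": 1.2, "y": -2.51, "z": 0, "ax": 0, "ay": 0, "az": 0, "gripper": 1},
    {"x": 1.2, "y": -2.51, "z": 0, "ax": 0, "ay": 0, "az": 0, "gripper": 1}
  ]
}}

```text
clock: 18.75
position: [475.6, -15.1, 122.3]
ee_rot: [0.992, 0.128, -0.002, -0.0]
contact_force: [0.3, -0.4, -3.8]
gripper_width: 49.3
grasp_force: 64.2
```

Call:
{"fn": "send_rows", "kwargs": {
  "targets": [
    {"x": 1.2, "y": -2.51, "z": 0, "ax": 0, "ay": 0, "az": -1, "gripper": 1},
    {"x": 0, "y": 0, "z": 0, "ax": 0, "ay": 0, "az": 0, "gripper": 1},
    {"x": 0, "y": 0, "z": 0, "ax": 0, "ay": 0, "az": 0, "gripper": 1},
    {"x": 0, "y": 0, "z": 0, "ax": 0, "ay": 0, "az": 0, "gripper": 1}
  ]
}}

```text
clock: 19.08
position: [481.2, 11.0, 122.7]
ee_rot: [0.991, 0.137, -0.002, 0.0]
contact_force: [0.2, -0.9, -4.3]
gripper_width: 49.2
grasp_force: 64.6
```

Call:
{"fn": "send_rows", "kwargs": {
  "targets": [
    {"x": 0.1, "y": 0, "z": 2.5, "ax": 0, "ay": 0, "az": 0, "gripper": 1},
    {"x": 0, "y": 0, "z": 2.5, "ax": 0, "ay": 0, "az": 0, "gripper": 1},
    {"x": 0, "y": 0, "z": 1.5, "ax": 0, "ay": 0, "az": 0, "gripper": 1},
    {"x": 0, "y": 0, "z": 0.7, "ax": 0, "ay": 0, "az": 0, "gripper": 1},
    {"x": 0, "y": 0, "z": 0.2, "ax": 0, "ay": 0, "az": 0, "gripper": 1}
  ]
}}

```text
clock: 19.5
position: [482.4, 10.3, 48.6]
ee_rot: [0.991, 0.136, -0.002, 0.0]
contact_force: [0.6, -0.8, -4.4]
gripper_width: 49.8
grasp_force: 64.3
```

Call:
{"fn": "send_rows", "kwargs": {
  "targets": [
    {"x": 0, "y": 0, "z": 0, "ax": 0, "ay": 0, "az": 0, "gripper": 1},
    {"x": 0, "y": 0, "z": 0, "ax": 0, "ay": 0, "az": 0, "gripper": 1},
    {"x": 0, "y": 0, "z": 0, "ax": 0, "ay": 0, "az": 0, "gripper": 1},
    {"x": 0, "y": 0, "z": 0, "ax": 0, "ay": 0, "az": 0, "gripper": 1}
  ]
}}

```text
clock: 19.83
position: [484.5, 11.7, 51.3]
ee_rot: [0.991, 0.137, 0.001, -0.0]
contact_force: [0.2, -0.3, -4.0]
gripper_width: 49.4
grasp_force: 64.3
```

Call:
{"fn": "send_rows", "kwargs": {
  "targets": [
    {"x": 0, "y": 0, "z": 0.3, "ax": 0, "ay": 0, "az": 0, "gripper": 1},
    {"x": 0, "y": 0, "z": 0.2, "ax": 0, "ay": 0, "az": 0, "gripper": 1},
    {"x": 0, "y": 0, "z": 0, "ax": 0, "ay": 0, "az": 0, "gripper": 1},
    {"x": 0, "y": 0, "z": 0, "ax": 0, "ay": 0, "az": 0, "gripper": 1},
    {"x": 0, "y": 0, "z": 0, "ax": 0, "ay": 0, "az": 0, "gripper": 1}
  ]
}}

```text
clock: 20.25
position: [483.9, 11.6, 45.3]
ee_rot: [0.991, 0.137, -0.0, 0.0]
contact_force: [0.3, -0.4, -4.9]
gripper_width: 49.4
grasp_force: 64.3
```

Call:
{"fn": "send_rows", "kwargs": {
  "targets": [
    {"x": 0, "y": 0, "z": 0.1, "ax": 0, "ay": 0, "az": 0, "gripper": 1},
    {"x": 0, "y": 0, "z": 0, "ax": 0, "ay": 0, "az": 0, "gripper": 1},
    {"x": 0, "y": 0, "z": 0, "ax": 0, "ay": 0, "az": 0, "gripper": 1}
  ]
}}

```text
clock: 20.5
position: [483.8, 11.6, 44.2]
ee_rot: [0.991, 0.137, -0.0, 0.0]
contact_force: [0.5, -0.7, -4.9]
gripper_width: 49.5
grasp_force: 64.3
```

Call:
{"fn": "send_rows", "kwargs": {
  "targets": [
    {"x": 0, "y": 0, "z": 0.1, "ax": 0, "ay": 0, "az": 0, "gripper": 1},
    {"x": 0, "y": 0, "z": 0, "ax": 0, "ay": 0, "az": 0, "gripper": 1},
    {"x": 0, "y": 0, "z": 0, "ax": 0, "ay": 0, "az": 0, "gripper": 1}
  ]
}}

```text
clock: 20.75
position: [484.1, 11.6, 43.5]
ee_rot: [0.991, 0.137, 0.0, 0.0]
contact_force: [-1.1, -0.7, -0.7]
gripper_width: 49.3
grasp_force: 64.6
```

Call:
{"fn": "send_rows", "kwargs": {
  "targets": [
    {"x": 0, "y": 0, "z": 0, "ax": 0, "ay": 0, "az": 0, "gripper": -1},
    {"x": 0, "y": 0, "z": 0, "ax": 0, "ay": 0, "az": 0, "gripper": -1},
    {"x": 0, "y": 0, "z": 0, "ax": 0, "ay": 0, "az": 0, "gripper": -1},
    {"x": 0, "y": 0, "z": 0, "ax": 0, "ay": 0, "az": 0, "gripper": -1},
    {"x": 0, "y": 0, "z": 0, "ax": 0, "ay": 0, "az": 0, "gripper": -1}
  ]
}}

```text
clock: 21.17
position: [484.1, 11.7, 43.5]
ee_rot: [0.991, 0.137, 0.0, -0.0]
contact_force: [0.0, 0.7, 1.1]
gripper_width: 85.4
grasp_force: 0.0
```

Call:
{"fn": "send_rows", "kwargs": {
  "targets": [
    {"x": 0, "y": 0, "z": -1, "ax": 0, "ay": 0, "az": 0, "gripper": -1},
    {"x": 0, "y": 0, "z": -3, "ax": 0, "ay": 0, "az": 0, "gripper": -1},
    {"x": 0, "y": 0, "z": -3, "ax": 0, "ay": 0, "az": 0, "gripper": -1},
    {"x": 0, "y": 0, "z": -3, "ax": 0, "ay": 0, "az": 0, "gripper": -1},
    {"x": 0, "y": 0, "z": -2, "ax": 0, "ay": 0, "az": 0, "gripper": -1}
  ]
}}

```text
clock: 21.58
position: [484.9, 11.7, 166.3]
ee_rot: [0.99, 0.138, 0.002, -0.0]
contact_force: [-0.1, 0.0, 0.3]
gripper_width: 85.5
grasp_force: 0.0
```

Call:
{"fn": "send_rows", "kwargs": {
  "targets": [
    {"x": 0.21, "y": -2.83, "z": 0, "ax": 0, "ay": 0, "az": 0, "gripper": -1},
    {"x": 0.21, "y": -2.83, "z": 0, "ax": 0, "ay": 0, "az": 0, "gripper": -1},
    {"x": 0.21, "y": -2.83, "z": 0, "ax": 0, "ay": 0, "az": 0, "gripper": -1},
    {"x": 0.21, "y": -2.83, "z": 0, "ax": 0, "ay": 0, "az": 0, "gripper": -1},
    {"x": 0.21, "y": -2.83, "z": 0, "ax": 0, "ay": 0, "az": 0, "gripper": -1}
  ]
}}

```text
clock: 22.0
position: [455.1, 151.7, 163.6]
ee_rot: [0.991, 0.137, 0.0, -0.0]
contact_force: [-0.3, -0.0, 0.3]
gripper_width: 85.6
grasp_force: 0.0
```

Call:
{"fn": "send_rows", "kwargs": {
  "targets": [
    {"x": 0, "y": 0, "z": 0, "ax": 0, "ay": 0, "az": 0, "gripper": -1},
    {"x": 0, "y": 0, "z": 0, "ax": 0, "ay": 0, "az": 0, "gripper": -1},
    {"x": 0, "y": 0, "z": 0, "ax": 0, "ay": 0, "az": 0, "gripper": -1}
  ]
}}

```text
clock: 22.25
position: [455.3, 150.5, 163.2]
ee_rot: [0.99, 0.138, -0.0, 0.0]
contact_force: [0.2, -0.4, -0.4]
gripper_width: 85.7
grasp_force: 0.0
```

```bash
python3 look.py 456 151 40
```

```text
(array([456.7, 151.2]), array([41.1, 40.3]), 15.8, array([456.9, 151. ]), 42.5, 1118) [455.3 150.5 163.2] psi 15.8
```

Call:
{"fn": "send_rows", "kwargs": {
  "targets": [
    {"x": 0.1, "y": 0, "z": 3, "ax": 0, "ay": 0, "az": 0, "gripper": -1},
    {"x": 0, "y": 0, "z": 3, "ax": 0, "ay": 0, "az": 0, "gripper": -1},
    {"x": 0, "y": 0, "z": 3, "ax": 0, "ay": 0, "az": 0, "gripper": -1},
    {"x": 0, "y": 0, "z": 2.5, "ax": 0, "ay": 0, "az": 0, "gripper": -1},
    {"x": 0, "y": 0, "z": 1.3, "ax": 0, "ay": 0, "az": 0, "gripper": -1}
  ]
}}

```text
clock: 22.72
position: [455.1, 148.6, 32.5]
ee_rot: [0.991, 0.136, -0.002, 0.001]
contact_force: [-1.3, -0.1, 0.1]
gripper_width: 85.4
grasp_force: 0.0
```

Call:
{"fn": "send_rows", "kwargs": {
  "targets": [
    {"x": 0, "y": 0, "z": 0, "ax": 0, "ay": 0, "az": 0, "gripper": 1},
    {"x": 0, "y": 0, "z": 0, "ax": 0, "ay": 0, "az": 0, "gripper": 1},
    {"x": 0, "y": 0, "z": 0, "ax": 0, "ay": 0, "az": 0, "gripper": 1},
    {"x": 0, "y": 0, "z": 0, "ax": 0, "ay": 0, "az": 0, "gripper": 1},
    {"x": 0, "y": 0, "z": 0, "ax": 0, "ay": 0, "az": 0, "gripper": 1}
  ]
}}

```text
clock: 23.13
position: [457.5, 151.2, 36.8]
ee_rot: [0.991, 0.137, 0.002, -0.001]
contact_force: [0.5, -1.9, 3.0]
gripper_width: 40.6
grasp_force: 60.6
```

Call:
{"fn": "send_rows", "kwargs": {
  "targets": [
    {"x": 0, "y": 0, "z": 0, "ax": 0, "ay": 0, "az": 0, "gripper": 1},
    {"x": 0, "y": 0, "z": 0, "ax": 0, "ay": 0, "az": 0, "gripper": 1},
    {"x": 0, "y": 0, "z": 0, "ax": 0, "ay": 0, "az": 0, "gripper": 1},
    {"x": 0, "y": 0, "z": 0, "ax": 0, "ay": 0, "az": 0, "gripper": 1}
  ]
}}

```text
clock: 23.47
position: [457.5, 151.3, 36.8]
ee_rot: [0.99, 0.138, 0.001, -0.0]
contact_force: [0.8, -2.5, 5.4]
gripper_width: 40.8
grasp_force: 61.0
```

Call:
{"fn": "send_rows", "kwargs": {
  "targets": [
    {"x": 0, "y": 0, "z": -1, "ax": 0, "ay": 0, "az": 0, "gripper": 1},
    {"x": 0, "y": 0, "z": -3, "ax": 0, "ay": 0, "az": 0, "gripper": 1},
    {"x": 0, "y": 0, "z": -3.5, "ax": 0, "ay": 0, "az": 0, "gripper": 1},
    {"x": 0, "y": 0, "z": -3.5, "ax": 0, "ay": 0, "az": 0, "gripper": 1},
    {"x": 0, "y": 0, "z": -1, "ax": 0, "ay": 0, "az": 0, "gripper": 1}
  ]
}}

```text
clock: 23.88
position: [458.6, 152.3, 160.5]
ee_rot: [0.99, 0.138, 0.004, -0.002]
contact_force: [1.3, 0.1, -3.1]
gripper_width: 40.1
grasp_force: 61.5
```

Call:
{"fn": "send_rows", "kwargs": {
  "targets": [
    {"x": -1.05, "y": 3.05, "z": 0, "ax": 0, "ay": 0, "az": 0, "gripper": 1},
    {"x": -1.05, "y": 3.05, "z": 0, "ax": 0, "ay": 0, "az": 0, "gripper": 1},
    {"x": -1.05, "y": 3.05, "z": 0, "ax": 0, "ay": 0, "az": 0, "gripper": 1},
    {"x": -1.05, "y": 3.05, "z": 0, "ax": 0, "ay": 0, "az": 0, "gripper": 1},
    {"x": -1.05, "y": 3.05, "z": 0, "ax": 0, "ay": 0, "az": 0, "gripper": 1}
  ]
}}

```text
clock: 24.3
position: [446.2, -11.4, 155.1]
ee_rot: [0.991, 0.137, -0.0, -0.0]
contact_force: [0.5, -0.6, -3.0]
gripper_width: 40.3
grasp_force: 61.6
```

Call:
{"fn": "send_rows", "kwargs": {
  "targets": [
    {"x": -1.05, "y": 3.05, "z": 0, "ax": 0, "ay": 0, "az": 0, "gripper": 1},
    {"x": -1.05, "y": 3.05, "z": 0, "ax": 0, "ay": 0, "az": 0, "gripper": 1},
    {"x": -1.05, "y": 3.05, "z": 0, "ax": 0, "ay": 0, "az": 0, "gripper": 1},
    {"x": -1.05, "y": 3.05, "z": 0, "ax": 0, "ay": 0, "az": 0, "gripper": 1},
    {"x": -1.05, "y": 3.05, "z": 0, "ax": 0, "ay": 0, "az": 0, "gripper": 1}
  ]
}}

```text
clock: 24.72
position: [437.3, -172.3, 155.0]
ee_rot: [0.991, 0.137, -0.0, -0.001]
contact_force: [-0.0, 0.4, -3.6]
gripper_width: 40.4
grasp_force: 61.6
```

Call:
{"fn": "send_rows", "kwargs": {
  "targets": [
    {"x": -1.05, "y": 3.05, "z": 0, "ax": 0, "ay": 0, "az": 0, "gripper": 1},
    {"x": -1.05, "y": 3.05, "z": 0, "ax": 0, "ay": 0, "az": 0, "gripper": 1},
    {"x": -1.05, "y": 3.05, "z": 0, "ax": 0, "ay": 0, "az": 0, "gripper": 1},
    {"x": -1.05, "y": 3.05, "z": 0, "ax": 0, "ay": 0, "az": 0, "gripper": 1},
    {"x": -1.05, "y": 3.05, "z": 0, "ax": 0, "ay": 0, "az": 0, "gripper": 1}
  ]
}}

```text
clock: 25.13
position: [428.4, -333.1, 154.8]
ee_rot: [0.991, 0.137, -0.0, -0.001]
contact_force: [0.6, -0.4, -2.2]
gripper_width: 40.7
grasp_force: 61.6
```

Call:
{"fn": "send_rows", "kwargs": {
  "targets": [
    {"x": 0, "y": 0, "z": 0, "ax": 0, "ay": 0, "az": 0, "gripper": 1},
    {"x": 0, "y": 0, "z": 0, "ax": 0, "ay": 0, "az": 0, "gripper": 1},
    {"x": 0, "y": 0, "z": 0, "ax": 0, "ay": 0, "az": 0, "gripper": 1},
    {"x": 0, "y": 0, "z": 0, "ax": 0, "ay": 0, "az": 0, "gripper": 1}
  ]
}}

```text
clock: 25.47
position: [429.0, -331.1, 155.0]
ee_rot: [0.99, 0.138, -0.0, -0.0]
contact_force: [-0.0, 0.6, -1.8]
gripper_width: 40.9
grasp_force: 61.9
```

Call:
{"fn": "send_rows", "kwargs": {
  "targets": [
    {"x": 0.1, "y": 0.1, "z": 3, "ax": 0, "ay": 0, "az": 0, "gripper": 1},
    {"x": 0, "y": 0, "z": 3, "ax": 0, "ay": 0, "az": 0, "gripper": 1},
    {"x": 0, "y": 0, "z": 2.5, "ax": 0, "ay": 0, "az": 0, "gripper": 1},
    {"x": 0, "y": 0, "z": 1.4, "ax": 0, "ay": 0, "az": 0, "gripper": 1},
    {"x": 0, "y": 0, "z": 0.6, "ax": 0, "ay": 0, "az": 0, "gripper": 1}
  ]
}}

```text
clock: 25.88
position: [429.3, -330.9, 48.0]
ee_rot: [0.99, 0.138, -0.002, -0.001]
contact_force: [-0.0, 0.1, -3.0]
gripper_width: 40.7
grasp_force: 61.9
```

Call:
{"fn": "send_rows", "kwargs": {
  "targets": [
    {"x": 0, "y": 0, "z": 0, "ax": 0, "ay": 0, "az": 0, "gripper": 1},
    {"x": 0, "y": 0, "z": 0, "ax": 0, "ay": 0, "az": 0, "gripper": 1},
    {"x": 0, "y": 0, "z": 0, "ax": 0, "ay": 0, "az": 0, "gripper": 1},
    {"x": 0, "y": 0, "z": 0.1, "ax": 0, "ay": 0, "az": 0, "gripper": 1},
    {"x": 0, "y": 0, "z": 0, "ax": 0, "ay": 0, "az": 0, "gripper": 1}
  ]
}}

```text
clock: 26.3
position: [431.2, -333.0, 50.3]
ee_rot: [0.991, 0.137, 0.001, 0.001]
contact_force: [-0.0, 0.1, -3.0]
gripper_width: 40.2
grasp_force: 61.9
```

Call:
{"fn": "send_rows", "kwargs": {
  "targets": [
    {"x": 0, "y": 0, "z": 0.2, "ax": 0, "ay": 0, "az": 0, "gripper": 1},
    {"x": 0, "y": 0, "z": 0.1, "ax": 0, "ay": 0, "az": 0, "gripper": 1},
    {"x": 0, "y": 0, "z": 0, "ax": 0, "ay": 0, "az": 0, "gripper": 1},
    {"x": 0, "y": 0, "z": 0, "ax": 0, "ay": 0, "az": 0, "gripper": 1}
  ]
}}

```text
clock: 26.63
position: [430.5, -333.0, 46.3]
ee_rot: [0.991, 0.137, -0.0, -0.0]
contact_force: [-0.1, -1.2, -2.9]
gripper_width: 40.4
grasp_force: 61.9
```

Call:
{"fn": "send_rows", "kwargs": {
  "targets": [
    {"x": 0, "y": 0, "z": 0.1, "ax": 0, "ay": 0, "az": 0, "gripper": 1},
    {"x": 0, "y": 0, "z": 0, "ax": 0, "ay": 0, "az": 0, "gripper": 1},
    {"x": 0, "y": 0, "z": 0, "ax": 0, "ay": 0, "az": 0, "gripper": 1}
  ]
}}

```text
clock: 26.88
position: [430.5, -332.9, 45.2]
ee_rot: [0.991, 0.137, -0.0, -0.0]
contact_force: [0.4, -0.3, -2.9]
gripper_width: 40.2
grasp_force: 61.9
```

Call:
{"fn": "send_rows", "kwargs": {
  "targets": [
    {"x": 0, "y": 0, "z": 0.1, "ax": 0, "ay": 0, "az": 0, "gripper": 1},
    {"x": 0, "y": 0, "z": 0, "ax": 0, "ay": 0, "az": 0, "gripper": 1},
    {"x": 0, "y": 0, "z": 0, "ax": 0, "ay": 0, "az": 0, "gripper": 1}
  ]
}}

```text
clock: 27.13
position: [430.7, -333.0, 44.9]
ee_rot: [0.991, 0.137, 0.0, 0.0]
contact_force: [-0.9, 1.8, 2.5]
gripper_width: 40.5
grasp_force: 62.4
```

Call:
{"fn": "send_rows", "kwargs": {
  "targets": [
    {"x": 0, "y": 0, "z": 0, "ax": 0, "ay": 0, "az": 0, "gripper": -1},
    {"x": 0, "y": 0, "z": 0, "ax": 0, "ay": 0, "az": 0, "gripper": -1},
    {"x": 0, "y": 0, "z": 0, "ax": 0, "ay": 0, "az": 0, "gripper": -1},
    {"x": 0, "y": 0, "z": 0, "ax": 0, "ay": 0, "az": 0, "gripper": -1},
    {"x": 0, "y": 0, "z": 0, "ax": 0, "ay": 0, "az": 0, "gripper": -1}
  ]
}}

```text
clock: 27.55
position: [430.7, -332.9, 44.3]
ee_rot: [0.991, 0.137, 0.0, 0.0]
contact_force: [-0.8, -0.5, 0.5]
gripper_width: 85.4
grasp_force: 0.0
```

Call:
{"fn": "send_rows", "kwargs": {
  "targets": [
    {"x": 0, "y": 0, "z": -1, "ax": 0, "ay": 0, "az": 0, "gripper": -1},
    {"x": 0, "y": 0, "z": -3, "ax": 0, "ay": 0, "az": 0, "gripper": -1},
    {"x": 0, "y": 0, "z": -4, "ax": 0, "ay": 0, "az": 0, "gripper": -1},
    {"x": 0, "y": 0, "z": -4, "ax": 0, "ay": 0, "az": 0, "gripper": -1},
    {"x": 0, "y": 0, "z": -3, "ax": 0, "ay": 0, "az": 0, "gripper": -1}
  ]
}}

```text
clock: 27.97
position: [431.3, -333.5, 198.7]
ee_rot: [0.99, 0.138, 0.002, 0.002]
contact_force: [0.8, -0.3, 0.1]
gripper_width: 85.4
grasp_force: 0.0
```

Call:
{"fn": "send_rows", "kwargs": {
  "targets": [
    {"x": -1, "y": 3, "z": 0, "ax": 0, "ay": 0, "az": 0, "gripper": -1},
    {"x": -1, "y": 3, "z": 0, "ax": 0, "ay": 0, "az": 0, "gripper": -1},
    {"x": -1, "y": 3, "z": 0, "ax": 0, "ay": 0, "az": 0, "gripper": -1},
    {"x": -1, "y": 3, "z": 0, "ax": 0, "ay": 0, "az": 0, "gripper": -1},
    {"x": 0, "y": 0, "z": 0, "ax": 0, "ay": 0, "az": 0, "gripper": -1}
  ]
}}

```text
clock: 28.38
position: [424.2, -463.6, 194.5]
ee_rot: [0.991, 0.135, 0.0, 0.001]
contact_force: [1.4, 0.3, 0.0]
gripper_width: 85.3
grasp_force: 0.0
```

```bash
python3 - <<'E'
from bench import arm
from h import *
m=arm.camera_model("top");im,d=arm.get_image("top");cv2.imwrite("pics/top1.png",im[:,:,::-1]);W=cloud(m,d)
for n,(x,y,a) in dict(big=(659,-2.5,0),rect=(642.1,-174.6,22.9),square=(482.1,10.7,15.8),small=(429.7,-331.8,0)).items():
    k=(abs(W[...,2]-88)<8)&(np.hypot(W[...,0]-x,W[...,1]-y)<45)
    print(n,(x,y,a),fit(m,k,88) if k.any() else None)
for n,c in dict(mag=(272,197),disc=(490,227)).items(): print(n,im[c[1],c[0]])
E
```

```text
big (659, -2.5, 0) (array([659.7,  -2.7]), array([61.1, 57.8]), 4.5, array([659.3,  -2.5]), 62.6, 190)
rect (642.1, -174.6, 22.9) (array([ 643.1, -174.1]), array([62. , 32.7]), 23.5, array([ 642.9, -174.4]), 68.3, 192)
square (482.1, 10.7, 15.8) (array([481.3,  11.5]), array([52. , 50.4]), 15.5, array([482.4,  11.5]), 70.2, 200)
small (429.7, -331.8, 0) None
mag [83 60 54]
disc [22 20 17]
```

View pics/top1.png

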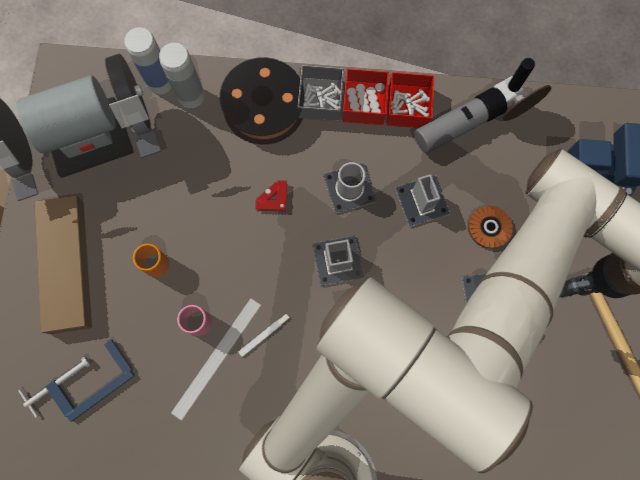

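Big, rect and square stand within about 1 mm of centre, and the magnet (272,197) and disc (490,227) have not moved. The arm hides the small pipe, so I'll check it with the scene camera.

```bash
python3 - <<'E'
from bench import arm
from h import *
for cam in ("scene","wrist"):
    m=arm.camera_model(cam);im,d=arm.get_image(cam);W=cloud(m,d)
    cv2.imwrite(f"pics/{cam}9.png",im[:,:,::-1])
    k=(d>0)&(abs(W[...,2]-88)<4)&(np.hypot(W[...,0]-430,W[...,1]+332)<45)
    print(cam,fit(m,k,88) if k.sum()>20 else k.sum())
E
```

```text
scene (array([ 433.5, -330.6]), array([47.5, 40.6]), 53.7, array([ 433.1, -330.4]), 48.7, 77)
wrist (array([ 429.9, -333.5]), array([42.6, 40.9]), -49.9, array([ 429.9, -333.7]), 43.1, 1146)
```

View pics/scene9.png

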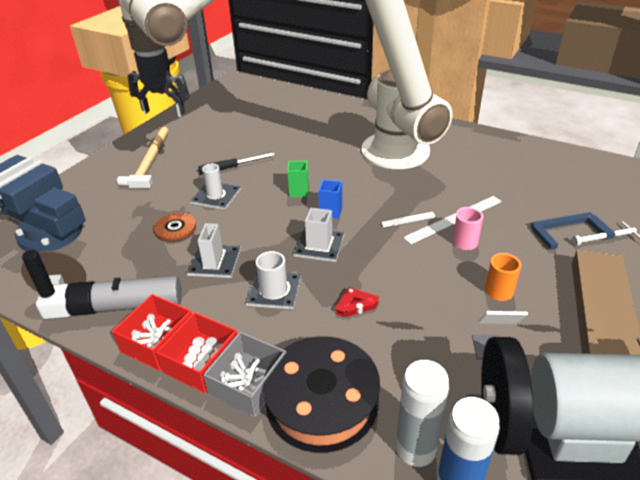

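All four tubes stand upright on their plates. The small pipe is at (213,180) in the picture, about 2 mm off centre, and the gripper is clear of everything.

```bash
python3 -c "
from bench import arm
print(arm.job_done())"
```

```text
the job is handed in; nothing more can be done
None
```

I handed the job in with all four tubes upright on their own plates, about 2 mm or less off centre and the flat sides within about 1° of the marks. The magnet and flap disc were not moved; the hand-in returned no pass/fail result.

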